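Sample pots to the desk rack in reverse order

ROBOT

A 6-joint arm with a two-finger parallel gripper is mounted at the origin on the work surface. World frame = base frame: x ahead of the robot, y to its left, z up, the work surface at z = 0. Lengths are in m, angles in rad, forces in N, time in s.
With the tool pointing down it reaches from about 0.3 to 0.875 m from the base axis. Payload 6.4 kg.
Tool frame: the origin (TCP) lies at the very end of the fingers, on their centre line; the grasp point (between the pads) lies manip.tcp_to_grasp behind it (manip.tcp_to_grasp is the distance from the TCP to the grasp point, in m); z points along the fingers, y is the line along which they close (so a half turn about z gives the same grasp; the last joint's range is limited). The gripper opens to 88 mm and grips with 3 to 60 N. Pads are 18 mm wide; open, the fingers measure 123 mm over their backs; the gripper's body (75 mm by 187 mm) begins 45 mm behind the grasp point.
Start: joints at [-0.206, 0.181, 1.607, -0, 1.354, -0.206], TCP at [0.575, 0, 0.205] pointing down, gripper open.
Joint ranges: [-2.99, 2.99], [-0.89, 2.07], [0.3, 2.58], [-1.14, 4.28], [0, 2.63], [-3.12, 3.12]. Speed limits (rad/s): [2.57, 2.57, 3.01, 3.14, 3.14, 3.14].

INTERFACE

Orientations are given as [roll, pitch, yaw] about the fixed x, y, z axes, in that order (R = Rz(yaw) Ry(pitch) Rx(roll)).
In Python, from station import manip gives the robot as it stands.
- The arm moves only by the tool jog_arm, never from a script. Its argument "series" is a list of rows, each an object of numbers: "ax", "ay", "az": the turn, a rotation vector about the world's x, y, z in rad; "tx", "ty", "tz": the shift along the world's x, y, z in mm; "fingers": the closure, from 0 (fully open) to 1 (shut). In form: [{"ax": .., "ay": .., "az": .., "tx": .., "ty": .., "tz": .., "fingers": ..}, ...]. A call has 1 to 10 rows; each row is the pose to reach, as a shift and turn from the pose commanded when the call began; what a row does not reach only later rows make up. A row lasts 1/12 s, in which the tool goes at most 41.7 mm and 7.16 degrees, less where a joint would pass 70% of its speed; a pose out of reach is approached as far as the arm can. A call with a gripper value outside its range is refused whole. The fingers move at their own pace and stop on an object; "force" is the grip in N (left out, the last holds). Time passes only in rows, so rows that repeat a pose let the fingers close. It gives the time, the measured TCP pose, the force, the opening and the grip force at its end, in the units of the state.
- manip.state(): the state, without advancing time (a new reading comes with each control period).
- manip.read_camera(name): name is "scene" or "side" or "wrist"; returns a dict with "img" (420x560x3 uint8, blue, green, red), "camera_matrix" (3x3 intrinsics, pixels), "rvec" (rotation vector, rad) and "tvec" (3), from world to camera coordinates, as OpenCV has them. Camera axes: x right, y down, z forward; pixel columns grow to the right and rows downward; lengths in m; the calibration is good to about 2 mm. A picture is of the moment at which its call begins. There is no depth.
- manip.finish_job(): hands the job in; it is judged then, once.
The state is a dict: "t": time; "joint_positions": joint angles; "qvel": joint speeds; "joint_torque": joint torques, N m; "eef_pos": TCP position; "orientation": TCP orientation; "contact_force": force on the tool from outside, world axes, zero at the start; "wrist_torque": the same for the moment, N m; "grip_width": opening from 0.0 (shut) to 1.0 (fully open); "grip_force": force on a finger pad.
Only numpy, scipy, OpenCV 4.12 (cv2) and the standard library are available. Lean on these libraries where they do the work, as an engineer would, in place of code of your own. Each camera call takes 0.05 s, during which the arm holds its last target. There are 200 camera calls.

TASK

Move the four sample pots from the grey carrying rack to the light-wood desk rack in reverse order, so that the last one collected gets logged first: the pot nearest the black knob of the carrying rack goes to the place farthest from the black knob of the desk rack, the next one to the next place, and so on. Keep the pots upright, set each one down rather than dropping it, and leave each standing flat on the floor of its own place.

Things in the scene. Friction and masses are not known exactly. Their poses are not given: they have to be found in the camera images.
- carrier: Steel-grey flat carrying rack, a fixed plate 250 x 72 x 8 mm with four coloured cups in a row along its x axis, 60 mm apart (cup centres at x = -90, -30, +30, +90 mm, y = 0). Origin: centre of its underside, on the desk. A black knob (22 mm across, top 30 mm above the desk) stands at its -x end, at x = -140 mm. It does not move.
- desk_rack: Light-wood desk rack with white walls, a fixed base 250 x 72 x 8 mm with four square open places in a row along its x axis, 60 mm apart (centres at x = -90, -30, +30, +90 mm, y = 0), empty at the start. Each place is 56 x 56 mm inside; its floor is 8 mm above the desk, its 4 mm thick walls rise to 22 mm above the desk. Origin: centre of its underside, on the desk. A black knob (22 mm across, top 30 mm above the desk) stands at its -x end, at x = -140 mm. It does not move.
- cup_red: Red square cup fixed on the carrying rack, where the pot with the red lid stands at the start; 54 x 54 mm outside, 48 x 48 mm inside, rim 11 mm high. It stays on the rack for good, so it shows where the red pot started. Origin: centre of its underside, on the rack's plate 8 mm above the desk; its floor is 3 mm higher.
- cup_yellow: Yellow square cup fixed on the carrying rack, where the pot with the yellow lid stands at the start; 54 x 54 mm outside, 48 x 48 mm inside, rim 11 mm high. It stays on the rack for good, so it shows where the yellow pot started. Origin: centre of its underside, on the rack's plate 8 mm above the desk; its floor is 3 mm higher.
- cup_green: Green square cup fixed on the carrying rack, where the pot with the green lid stands at the start; 54 x 54 mm outside, 48 x 48 mm inside, rim 11 mm high. It stays on the rack for good, so it shows where the green pot started. Origin: centre of its underside, on the rack's plate 8 mm above the desk; its floor is 3 mm higher.
- cup_blue: Blue square cup fixed on the carrying rack, where the pot with the blue lid stands at the start; 54 x 54 mm outside, 48 x 48 mm inside, rim 11 mm high. It stays on the rack for good, so it shows where the blue pot started. Origin: centre of its underside, on the rack's plate 8 mm above the desk; its floor is 3 mm higher.
- pot_red: White sample pot with a red lid: an upright smooth cylinder 40 mm in diameter (lid 41.6 mm, to look at only) and 80 mm high, about 70 g, loose. Origin: centre of its underside, z axis up. It stands 20 mm from its neighbours, so take it from above with the fingers on either side of the row, above the cup's rim.
- pot_yellow: White sample pot with a yellow lid: an upright smooth cylinder 40 mm in diameter (lid 41.6 mm, to look at only) and 80 mm high, about 70 g, loose. Origin: centre of its underside, z axis up. It stands 20 mm from its neighbours, so take it from above with the fingers on either side of the row, above the cup's rim.
- pot_green: White sample pot with a green lid: an upright smooth cylinder 40 mm in diameter (lid 41.6 mm, to look at only) and 80 mm high, about 70 g, loose. Origin: centre of its underside, z axis up. It stands 20 mm from its neighbours, so take it from above with the fingers on either side of the row, above the cup's rim.
- pot_blue: White sample pot with a blue lid: an upright smooth cylinder 40 mm in diameter (lid 41.6 mm, to look at only) and 80 mm high, about 70 g, loose. Origin: centre of its underside, z axis up. It stands 20 mm from its neighbours, so take it from above with the fingers on either side of the row, above the cup's rim.

How it is judged:
At the end, for the whole second after the job is handed in: Every pot stands upright (within 0.1 rad) on the floor of a desk-rack place (4 mm in height, 12 mm off its centre along each rack axis), released and at rest, in reverse order: the pot of the cup at x on the carrying rack is at -x on the desk rack (racks' own frames) (((x of cup_red in the frame of carrier between -0.11 and -0.07 m and x of pot_red in the frame of desk_rack between 0.078 and 0.102 m) or (x of cup_red in the frame of carrier between -0.05 and -0.01 m and x of pot_red in the frame of desk_rack between 0.018 and 0.042 m) or (x of cup_red in the frame of carrier between 0.01 and 0.05 m and x of pot_red in the frame of desk_rack between -0.042 and -0.018 m) or (x of cup_red in the frame of carrier between 0.07 and 0.11 m and x of pot_red in the frame of desk_rack between -0.102 and -0.078 m)) and y of pot_red in the frame of desk_rack between -0.012 and 0.012 m and z of pot_red in the frame of desk_rack between 0.004 and 0.012 m and angle between each of pot_red, pot_yellow, pot_green, pot_blue's own z axis and vertical below 0.1 rad and linear speed of each of pot_red, pot_yellow, pot_green, pot_blue below 0.02 m/s and contact force between each of pot_red, pot_yellow, pot_green, pot_blue and the fingers below 0.05 N and ((x of cup_yellow in the frame of carrier between -0.11 and -0.07 m and x of pot_yellow in the frame of desk_rack between 0.078 and 0.102 m) or (x of cup_yellow in the frame of carrier between -0.05 and -0.01 m and x of pot_yellow in the frame of desk_rack between 0.018 and 0.042 m) or (x of cup_yellow in the frame of carrier between 0.01 and 0.05 m and x of pot_yellow in the frame of desk_rack between -0.042 and -0.018 m) or (x of cup_yellow in the frame of carrier between 0.07 and 0.11 m and x of pot_yellow in the frame of desk_rack between -0.102 and -0.078 m)) and y of pot_yellow in the frame of desk_rack between -0.012 and 0.012 m and z of pot_yellow in the frame of desk_rack between 0.004 and 0.012 m and ((x of cup_green in the frame of carrier between -0.11 and -0.07 m and x of pot_green in the frame of desk_rack between 0.078 and 0.102 m) or (x of cup_green in the frame of carrier between -0.05 and -0.01 m and x of pot_green in the frame of desk_rack between 0.018 and 0.042 m) or (x of cup_green in the frame of carrier between 0.01 and 0.05 m and x of pot_green in the frame of desk_rack between -0.042 and -0.018 m) or (x of cup_green in the frame of carrier between 0.07 and 0.11 m and x of pot_green in the frame of desk_rack between -0.102 and -0.078 m)) and y of pot_green in the frame of desk_rack between -0.012 and 0.012 m and z of pot_green in the frame of desk_rack between 0.004 and 0.012 m and ((x of cup_blue in the frame of carrier between -0.11 and -0.07 m and x of pot_blue in the frame of desk_rack between 0.078 and 0.102 m) or (x of cup_blue in the frame of carrier between -0.05 and -0.01 m and x of pot_blue in the frame of desk_rack between 0.018 and 0.042 m) or (x of cup_blue in the frame of carrier between 0.01 and 0.05 m and x of pot_blue in the frame of desk_rack between -0.042 and -0.018 m) or (x of cup_blue in the frame of carrier between 0.07 and 0.11 m and x of pot_blue in the frame of desk_rack between -0.102 and -0.078 m)) and y of pot_blue in the frame of desk_rack between -0.012 and 0.012 m and z of pot_blue in the frame of desk_rack between 0.004 and 0.012 m); the robot touches nothing.
It fails at once if a pot is tipped by more than about 45 degrees (angle between any of pot_red, pot_yellow, pot_green, pot_blue's own z axis and vertical above 0.8 rad).
It fails at once if a pot is dropped: falling free, faster than 0.4 m/s, while its foot is still more than 33 mm above the desk ((contact force between pot_red and anything else below 0.02 N and linear speed of pot_red above 0.4 m/s and height (world z) of pot_red above 0.033 m) or (contact force between pot_yellow and anything else below 0.02 N and linear speed of pot_yellow above 0.4 m/s and height (world z) of pot_yellow above 0.033 m) or (contact force between pot_green and anything else below 0.02 N and linear speed of pot_green above 0.4 m/s and height (world z) of pot_green above 0.033 m) or (contact force between pot_blue and anything else below 0.02 N and linear speed of pot_blue above 0.4 m/s and height (world z) of pot_blue above 0.033 m)).
It also fails if it takes over 109 s, if anything falls off the work surface, if the arm or the gripper's body presses on something with over 40 N, if the wrist force passes 120 N, or if a joint passes its speed limit or range.

## Working session

There is one attempt and no reset: what is moved stays moved. The work goes in short steps, Python scripts to look and compute and a tool call to move; the robot and the scene stay as the last step left them, time stands still between calls to the robot, and variables do not carry over. Pictures are saved under pics/ and viewed, at most 14 in all, crops included, and the job is handed in when it is done.

Besides the shell and the picture viewer there is one more tool, called after "Call:" by a JSON object that holds its "method" and its "body", one argument or row to a line. jog_arm: Moves the arm, as the interface text tells. Its arguments: {"type":"object","properties":{"series":{"type":"array","items":{"type":"object","properties":{"ax":{"type":"number"},"ay":{"type":"number"},"az":{"type":"number"},"tx":{"type":"number"},"ty":{"type":"number"},"tz":{"type":"number"},"fingers":{"type":"number"}}}},"force":{"type":"number"}},"required":["series"]}

```bash
ls; mkdir -p pics
python3 - <<'E'
from station import manip
import cv2,numpy as np
print(manip.state(), manip.tcp_to_grasp)
a=[]
for n in("scene","side"):
    c=manip.read_camera(n); cv2.imwrite(f"pics/{n}0.png",c["img"]); np.savez(f"{n}0.npz",**c)
E
```

```text
pics
{'t': 0.0, 'joint_positions': array([-2.06339368e-01,  1.81526945e-01,  1.60798377e+00, -2.38583310e-05,
        1.35383152e+00, -2.06308282e-01]), 'qvel': array([-0.00056283, -0.0010305 , -0.00019258, -0.00218407,  0.00181282,
        0.00150909]), 'joint_torque': array([-5.85923790e-04, -4.33866942e+01, -3.41848969e+01,  7.00952648e-02,
        3.87157314e-02, -1.54040990e-04]), 'eef_pos': array([5.74403749e-01, 1.11451209e-04, 2.03829846e-01]), 'orientation': array([-3.13987540e+00, -3.35603073e-04,  1.57077011e+00]), 'contact_force': array([-0.08499296, -0.81039349,  0.50118206]), 'wrist_torque': array([ 0.04416211, -0.00259731, -0.03736222]), 'grip_force': 0.0, 'grip_width': 0.9981610273621526} 0.0187
```

View pics/scene0.png

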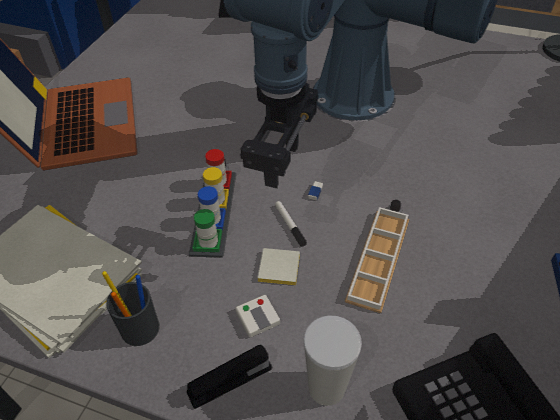

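View pics/side0.png

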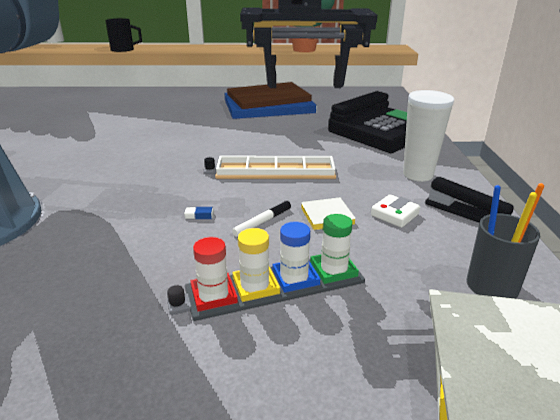

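The scene view shows the pots at red (215,157), yellow (212,176), blue (207,196) and green (204,218). The desk rack runs from its knob at (396,206) to (365,300). In the side view the carrier knob is at (176,295), next to red. I'll enlarge the views to get accurate pixels.

Run:
```python
import cv2,numpy as np
s=np.load("scene0.npz")["img"];d=np.load("side0.npz")["img"]
def crop(im,x,y,w,h,k,n):
    c=cv2.resize(im[y:y+h,x:x+w],None,fx=k,fy=k,interpolation=cv2.INTER_CUBIC)
    for i in range(0,w,10): cv2.putText(c,str(x+i),(i*k,8),0,.3,(255,255,255)); cv2.line(c,(i*k,10),(i*k,14),(255,255,255))
    for i in range(10,h,10): cv2.putText(c,str(y+i),(0,i*k+3),0,.3,(255,255,255)); 
    cv2.imwrite("pics/"+n,c); return c
a=crop(s,180,145,80,120,5,"_a.png"); b=crop(s,338,195,80,120,5,"_b.png"); cv2.imwrite("pics/sc.png",np.hstack([a,b]))
a=crop(d,160,210,210,110,3,"_a.png"); b=crop(d,200,145,145,45,4,"_b.png")
m=np.zeros((510,630,3),np.uint8); m[:330]=a; m[330:,:580]=b; cv2.imwrite("pics/sd.png",m)
```

```text
(no output)
```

View pics/sc.png

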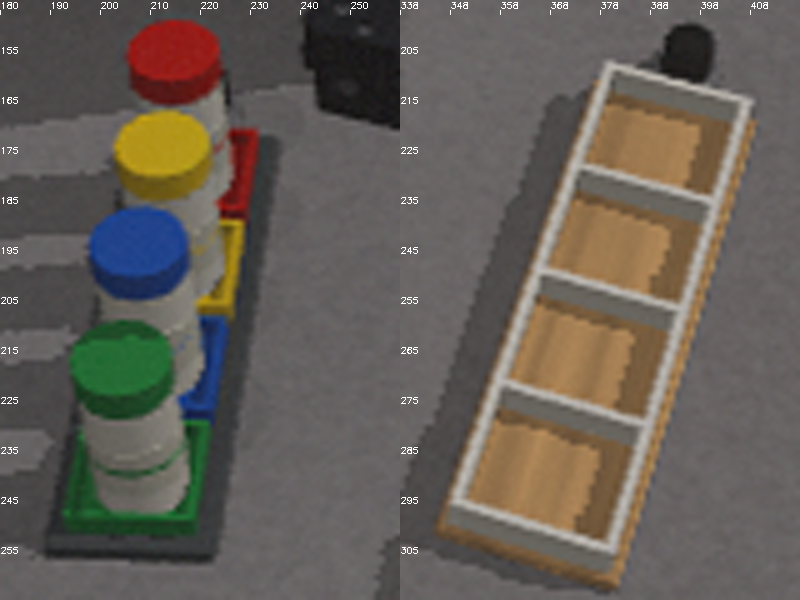

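View pics/sd.png

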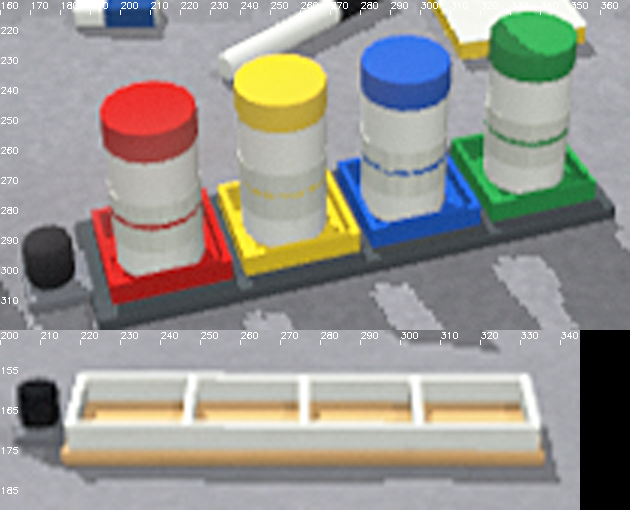

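Pixels read off the enlarged views: cup rim corners in the scene view run from (231.6,170.8) at red to (219.2,248.8) at green. The desk-rack rim corners are (379.6,207.6), (408.6,215), (347.8,294.6) and (381,304.6). I'll fit both racks to points from the two cameras.

```bash
cat > fit.py <<'E'
import cv2,numpy as np
from scipy.optimize import least_squares
C={n:dict(np.load(n+"0.npz")) for n in("scene","side")}
def fit(obs,x0,tag):
    def world(P,q):
        c,s=np.cos(q[2]),np.sin(q[2]); P=np.asarray(P,float)/1e3
        return np.c_[q[0]+c*P[:,0]-s*P[:,1], q[1]+s*P[:,0]+c*P[:,1], P[:,2]]
    def res(q):
        return np.concatenate([(cv2.projectPoints(world([p[:3] for p in o],q),C[n]["rvec"],C[n]["tvec"],C[n]["camera_matrix"],None)[0][:,0]-np.array([p[3:] for p in o])) for n,o in obs.items()])
    r=least_squares(lambda q:res(q).ravel(),x0,loss="soft_l1")
    print(tag,r.x.round(4)); print(res(r.x).round(1).tolist())
    print(world([[x,0,0] for x in(-90,-30,30,90)],r.x).round(4).tolist()); return r.x
if __name__=="__main__":
    car={"scene":[(-117,27,19,231.6,170.8),(-57,27,19,228.6,189.2),(3,27,19,225.6,208.4),(63,27,19,222,229.2),(117,27,19,219.2,248.8),(117,-27,19,192.8,247.8)],
     "side":[(-117,-27,19,160+113/3,210+283/3),(-117,27,19,160+93/3,280),(-63,-27,19,160+231/3,210+257/3),(117,-27,19,160+595/3,270),(-57,-27,19,160+246/3,210+254/3),(3,-27,19,160+371/3,210+227/3),(63,-27,19,160+490/3,210+203/3)]}
    rk={"scene":[(-122,-32,22,379.6,207.6),(-122,32,22,408.6,215),(122,-32,22,347.8,294.6),(122,32,22,381,304.6)],
     "side":[(-122,32,22,218.75,156),(122,32,22,333.25,156.25),(-122,-32,22,217.5,168.25),(122,-32,22,335.25,168.5)]}
    fit(car,[.55,-.2,0],"car"); fit(rk,[.55,.2,0],"rack")
    for k in car: fit({k:car[k]},[.55,-.2,0],"car "+k); fit({k:rk[k]},[.55,.2,0],"rack "+k)
E
python3 fit.py
```

```text
car [ 0.5267 -0.18    0.2959]
[[-0.1, -0.0], [-0.1, -0.2], [-0.2, 0.0], [0.0, 0.0], [-0.4, 0.4], [0.1, 0.6], [-0.8, 0.2], [-0.7, -0.6], [0.2, 0.1], [0.1, -0.4], [-0.4, 0.2], [0.3, 0.0], [0.7, -0.6]]
[[0.4406, -0.2063, 0.0], [0.498, -0.1888, 0.0], [0.5554, -0.1713, 0.0], [0.6128, -0.1538, 0.0]]
rack [ 0.5331  0.194  -0.0241]
[[-0.2, -0.4], [-0.0, -0.1], [-0.2, 1.2], [-0.3, 1.5], [0.9, -0.5], [-1.4, -0.3], [-1.3, 0.0], [-0.3, 0.2]]
[[0.4431, 0.1961, 0.0], [0.5031, 0.1947, 0.0], [0.563, 0.1932, 0.0], [0.623, 0.1918, 0.0]]
car scene [ 0.5262 -0.1799  0.2949]
[[0.0, -0.1], [0.1, -0.4], [-0.1, -0.1], [0.1, -0.1], [-0.3, 0.3], [0.1, 0.4]]
[[0.4401, -0.2061, 0.0], [0.4975, -0.1887, 0.0], [0.5549, -0.1712, 0.0], [0.6124, -0.1538, 0.0]]
rack scene [ 0.5312  0.1939 -0.0257]
[[0.1, -1.0], [0.2, -0.7], [-0.0, 0.4], [-0.2, 0.7]]
[[0.4413, 0.1962, 0.0], [0.5013, 0.1947, 0.0], [0.5612, 0.1932, 0.0], [0.6212, 0.1916, 0.0]]
car side [ 0.5269 -0.1802  0.2945]
[[-0.8, 0.2], [-0.6, -0.6], [0.3, 0.2], [0.3, -0.3], [-0.3, 0.2], [0.4, 0.1], [0.9, -0.5]]
[[0.4408, -0.2063, 0.0], [0.4982, -0.1889, 0.0], [0.5556, -0.1715, 0.0], [0.613, -0.1541, 0.0]]
rack side [ 0.5344  0.1932 -0.0175]
[[1.3, -0.2], [-0.8, -0.3], [-0.6, 0.3], [0.4, 0.2]]
[[0.4444, 0.1948, 0.0], [0.5044, 0.1937, 0.0], [0.5644, 0.1927, 0.0], [0.6244, 0.1916, 0.0]]
```

The carrier is at (0.527,-0.180) with yaw 0.296, and the desk rack at about (0.532,0.194) with yaw -0.024. I start with red, which goes to the desk-rack place at +90.

Call:
{"method": "jog_arm", "body": {
  "series": [
    {"tx":-34,"ty":-20,"az":-0.12},
    {"tx":-54,"ty":-45,"az":-0.24},
    {"tx":-74,"ty":-75,"az":-0.36},
    {"tx":-94,"ty":-105,"az":-0.48},
    {"tx":-114,"ty":-135,"az":-0.6},
    {"tx":-134,"ty":-165,"az":-0.72},
    {"tx":-134,"ty":-190,"az":-0.84},
    {"tx":-134,"ty":-206,"az":-0.96},
    {"tx":-134,"ty":-206,"az":-1.08},
    {"tx":-134,"ty":-206,"az":-1.2}
  ],
  "force": 20
}}

```text
validation failed for argument at $.se...
```

Call:
{"method": "jog_arm", "body": {
  "series": [
    {"az":-0.075},
    {"az":-0.075}
  ]
}}

```text
validation failed for argument at $.se...
```

Run:
```python
from station import manip
import cv2
print(manip.state())
cv2.imwrite("pics/w1.png",manip.read_camera("wrist")["img"])
```

```text
{'t': 0.1, 'joint_positions': array([-2.06331126e-01,  1.81458095e-01,  1.60787199e+00, -2.12086426e-05,
        1.35380329e+00, -2.06341369e-01]), 'qvel': array([ 0.00079001, -0.00208635, -0.00506514,  0.00036145,  0.00040663,
       -0.00051442]), 'joint_torque': array([ 1.29169843e-03, -4.34824562e+01, -3.42694116e+01,  7.03934091e-02,
        3.40874540e-02,  2.31206508e-05]), 'eef_pos': array([5.74480000e-01, 1.01138780e-04, 2.03922549e-01]), 'orientation': array([-3.14008037e+00, -2.95397994e-04,  1.57081093e+00]), 'contact_force': array([ 0.10172227, -0.27663937,  1.51831493]), 'wrist_torque': array([0.02787393, 0.04038317, 0.03249184]), 'grip_force': 0.0, 'grip_width': 0.9981965869718591}
```

View pics/w1.png

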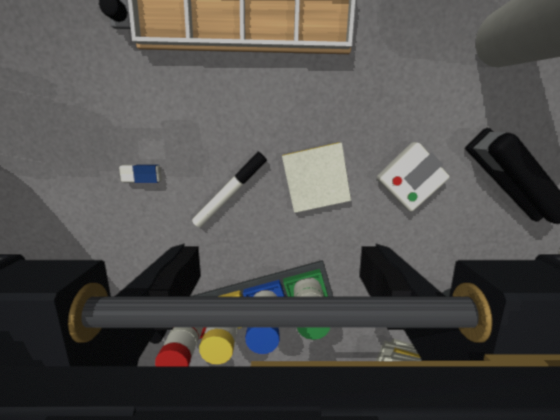

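Both calls were refused because every row needs all seven fields, so the arm hasn't moved. The wrist view confirms the layout, with the desk rack's knob at (113,8), the low-x end.

Call:
{"method": "jog_arm", "body": {
  "series": [
    {"ax":0,"ay":0,"az":-0.12,"tx":-15,"ty":-20,"tz":0,"fingers":0},
    {"ax":0,"ay":0,"az":-0.24,"tx":-30,"ty":-45,"tz":0,"fingers":0},
    {"ax":0,"ay":0,"az":-0.36,"tx":-47,"ty":-72,"tz":0,"fingers":0},
    {"ax":0,"ay":0,"az":-0.48,"tx":-64,"ty":-99,"tz":0,"fingers":0},
    {"ax":0,"ay":0,"az":-0.6,"tx":-82,"ty":-126,"tz":0,"fingers":0},
    {"ax":0,"ay":0,"az":-0.72,"tx":-99,"ty":-153,"tz":0,"fingers":0},
    {"ax":0,"ay":0,"az":-0.84,"tx":-115,"ty":-178,"tz":0,"fingers":0},
    {"ax":0,"ay":0,"az":-0.96,"tx":-127,"ty":-196,"tz":0,"fingers":0},
    {"ax":0,"ay":0,"az":-1.08,"tx":-134,"ty":-206,"tz":0,"fingers":0},
    {"ax":0,"ay":0,"az":-1.2,"tx":-134,"ty":-206,"tz":0,"fingers":0}
  ],
  "force": 20
}}

```text
t: 0.98
eef_pos: [0.4395, -0.208, 0.2045]
orientation: [3.142, 0.001, 0.362]
contact_force: [0.3, 1.2, 0.1]
grip_width: 1.001
grip_force: 0.0
```

Call:
{"method": "jog_arm", "body": {
  "series": [
    {"ax":0,"ay":0,"az":-0.075,"tx":0,"ty":0,"tz":-20,"fingers":0},
    {"ax":0,"ay":0,"az":-0.075,"tx":0,"ty":0,"tz":-50,"fingers":0},
    {"ax":0,"ay":0,"az":-0.075,"tx":0,"ty":0,"tz":-80,"fingers":0},
    {"ax":0,"ay":0,"az":-0.075,"tx":0,"ty":0,"tz":-110,"fingers":0},
    {"ax":0,"ay":0,"az":-0.075,"tx":0,"ty":0,"tz":-135,"fingers":0},
    {"ax":0,"ay":0,"az":-0.075,"tx":0,"ty":0,"tz":-153,"fingers":0},
    {"ax":0,"ay":0,"az":-0.075,"tx":0,"ty":0,"tz":-160,"fingers":0},
    {"ax":0,"ay":0,"az":-0.075,"tx":0,"ty":0,"tz":-160,"fingers":0}
  ]
}}

```text
t: 1.65
eef_pos: [0.4396, -0.2049, 0.0429]
orientation: [-3.138, 0.002, 0.296]
contact_force: [-0.4, -0.5, 0.3]
grip_width: 0.998
grip_force: 0.0
```

Run:
```python
from station import manip
import cv2
cv2.imwrite("pics/s2.png",cv2.resize(manip.read_camera("side")["img"][170:340,100:380],None,fx=2.5,fy=2.5))
```

```text
(no output)
```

View pics/s2.png

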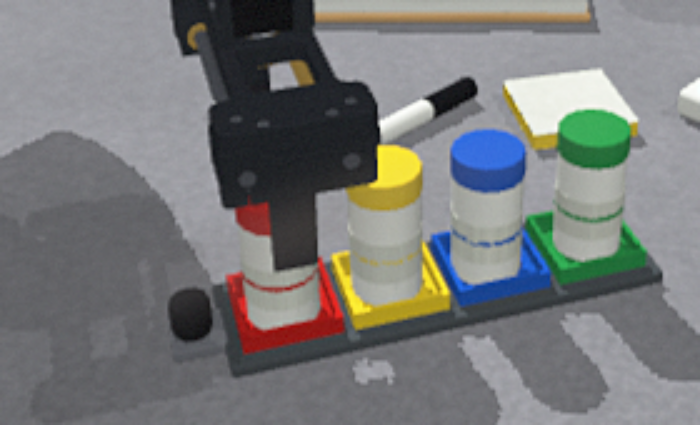

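The fingers straddle the red pot (near finger tip at about (294,265) in this crop), above the cup rim. Closing and lifting.

Call:
{"method": "jog_arm", "body": {
  "series": [
    {"ax":0,"ay":0,"az":0,"tx":0,"ty":0,"tz":0,"fingers":1},
    {"ax":0,"ay":0,"az":0,"tx":0,"ty":0,"tz":0,"fingers":1},
    {"ax":0,"ay":0,"az":0,"tx":0,"ty":0,"tz":0,"fingers":1},
    {"ax":0,"ay":0,"az":0,"tx":0,"ty":0,"tz":0,"fingers":1},
    {"ax":0,"ay":0,"az":0,"tx":0,"ty":0,"tz":0,"fingers":1},
    {"ax":0,"ay":0,"az":0,"tx":0,"ty":0,"tz":0,"fingers":1},
    {"ax":0,"ay":0,"az":0,"tx":0,"ty":0,"tz":0,"fingers":1},
    {"ax":0,"ay":0,"az":0,"tx":0,"ty":0,"tz":0,"fingers":1}
  ],
  "force": 20
}}

```text
t: 2.37
eef_pos: [0.4411, -0.2061, 0.0449]
orientation: [3.141, -0.0, 0.296]
contact_force: [1.0, -0.6, 0.8]
grip_width: 0.446
grip_force: 20.0
```

Call:
{"method": "jog_arm", "body": {
  "series": [
    {"ax":0,"ay":0,"az":0,"tx":0,"ty":0,"tz":4,"fingers":1},
    {"ax":0,"ay":0,"az":0,"tx":0,"ty":0,"tz":14,"fingers":1},
    {"ax":0,"ay":0,"az":0,"tx":0,"ty":0,"tz":30,"fingers":1},
    {"ax":0,"ay":0,"az":0,"tx":0,"ty":0,"tz":50,"fingers":1},
    {"ax":0,"ay":0,"az":0,"tx":0,"ty":0,"tz":72,"fingers":1},
    {"ax":0,"ay":0,"az":0,"tx":0,"ty":0,"tz":92,"fingers":1},
    {"ax":0,"ay":0,"az":0,"tx":0,"ty":0,"tz":108,"fingers":1},
    {"ax":0,"ay":0,"az":0,"tx":0,"ty":0,"tz":117,"fingers":1},
    {"ax":0,"ay":0,"az":0,"tx":0,"ty":0,"tz":120,"fingers":1}
  ]
}}

```text
t: 3.12
eef_pos: [0.4419, -0.2066, 0.167]
orientation: [3.139, -0.002, 0.296]
contact_force: [0.3, 0.0, -1.3]
grip_width: 0.447
grip_force: 19.9
```

Call:
{"method": "jog_arm", "body": {
  "series": [
    {"ax":0,"ay":0,"az":0,"tx":4,"ty":8,"tz":0,"fingers":1},
    {"ax":0,"ay":0,"az":-0.02,"tx":11,"ty":24,"tz":0,"fingers":1},
    {"ax":0,"ay":0,"az":-0.04,"tx":24,"ty":52,"tz":0,"fingers":1},
    {"ax":0,"ay":0,"az":-0.06,"tx":38,"ty":84,"tz":0,"fingers":1},
    {"ax":0,"ay":0,"az":-0.09,"tx":52,"ty":115,"tz":0,"fingers":1},
    {"ax":0,"ay":0,"az":-0.12,"tx":67,"ty":147,"tz":0,"fingers":1},
    {"ax":0,"ay":0,"az":-0.15,"tx":81,"ty":179,"tz":0,"fingers":1},
    {"ax":0,"ay":0,"az":-0.18,"tx":96,"ty":211,"tz":0,"fingers":1},
    {"ax":0,"ay":0,"az":-0.2,"tx":110,"ty":243,"tz":0,"fingers":1},
    {"ax":0,"ay":0,"az":-0.22,"tx":125,"ty":275,"tz":0,"fingers":1}
  ]
}}

```text
t: 3.95
eef_pos: [0.5652, 0.0716, 0.163]
orientation: [-3.141, 0.003, 0.075]
contact_force: [1.1, -0.5, 0.4]
grip_width: 0.445
grip_force: 19.9
```

Call:
{"method": "jog_arm", "body": {
  "series": [
    {"ax":0,"ay":0,"az":-0.03,"tx":14,"ty":31,"tz":0,"fingers":1},
    {"ax":0,"ay":0,"az":-0.05,"tx":28,"ty":61,"tz":0,"fingers":1},
    {"ax":0,"ay":0,"az":-0.08,"tx":40,"ty":87,"tz":0,"fingers":1},
    {"ax":0,"ay":0,"az":-0.1,"tx":50,"ty":109,"tz":0,"fingers":1},
    {"ax":0,"ay":0,"az":-0.1,"tx":55,"ty":120,"tz":0,"fingers":1},
    {"ax":0,"ay":0,"az":-0.1,"tx":56,"ty":123,"tz":0,"fingers":1},
    {"ax":0,"ay":0,"az":-0.1,"tx":56,"ty":123,"tz":0,"fingers":1},
    {"ax":0,"ay":0,"az":-0.1,"tx":56,"ty":123,"tz":-20,"fingers":1},
    {"ax":0,"ay":0,"az":-0.1,"tx":56,"ty":123,"tz":-40,"fingers":1},
    {"ax":0,"ay":0,"az":-0.1,"tx":56,"ty":123,"tz":-50,"fingers":1}
  ]
}}

```text
t: 4.78
eef_pos: [0.6201, 0.1902, 0.1121]
orientation: [3.141, 0.004, -0.025]
contact_force: [-0.2, -0.4, -1.9]
grip_width: 0.446
grip_force: 19.9
```

Run:
```python
from station import manip
import cv2,numpy as np
a=cv2.resize(manip.read_camera("side")["img"][60:200,190:370],None,fx=3,fy=3)
b=cv2.resize(manip.read_camera("scene")["img"][180:320,320:420],None,fx=3,fy=3)
cv2.imwrite("pics/s3.png",np.hstack([a,b][:2])[:, :800])
print(manip.state())
```

```text
{'t': 4.8833, 'joint_positions': array([ 1.15541977e-01,  4.32780458e-01,  1.48130438e+00, -2.48371445e-04,
        1.23296961e+00,  1.71186872e+00]), 'qvel': array([ 0.00642139, -0.02883395, -0.04368129,  0.00252195,  0.02029587,
        0.00411653]), 'joint_torque': array([ 9.64523148e-03, -5.44547939e+01, -3.30162406e+01,  2.42454691e-03,
       -3.87351327e-01, -8.35226179e-03]), 'eef_pos': array([0.61977257, 0.19043933, 0.11204592]), 'orientation': array([ 3.14059313,  0.00537467, -0.02545014]), 'contact_force': array([-0.47154551, -0.28572447, -0.58522214]), 'wrist_torque': array([ 0.07036782,  0.15509762, -0.0292851 ]), 'grip_force': 19.938900768756866, 'grip_width': 0.44351228775407375}
```

View pics/s3.png

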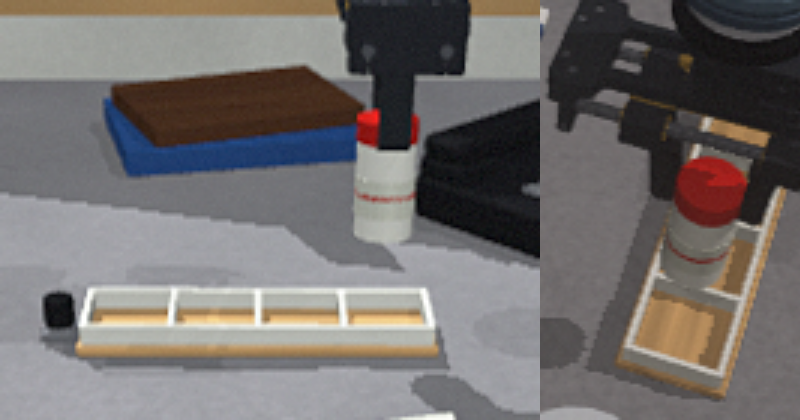

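The red pot is held upright above the farthest place. Its foot is at crop (385,238), and the place is centred near 388. Lowering and releasing.

Call:
{"method": "jog_arm", "body": {
  "series": [
    {"ax":0,"ay":0,"az":0,"tx":0,"ty":0,"tz":-15,"fingers":1},
    {"ax":0,"ay":0,"az":0,"tx":0,"ty":0,"tz":-33,"fingers":1},
    {"ax":0,"ay":0,"az":0,"tx":0,"ty":0,"tz":-49,"fingers":1},
    {"ax":0,"ay":0,"az":0,"tx":0,"ty":0,"tz":-61,"fingers":1},
    {"ax":0,"ay":0,"az":0,"tx":0,"ty":0,"tz":-68,"fingers":1},
    {"ax":0,"ay":0,"az":0,"tx":0,"ty":0,"tz":-71,"fingers":1},
    {"ax":0,"ay":0,"az":0,"tx":0,"ty":0,"tz":-73,"fingers":1},
    {"ax":0,"ay":0,"az":0,"tx":0,"ty":0,"tz":-73,"fingers":1},
    {"ax":0,"ay":0,"az":0,"tx":0,"ty":0,"tz":-73,"fingers":1}
  ]
}}

```text
t: 5.63
eef_pos: [0.6227, 0.1921, 0.0427]
orientation: [-3.141, -0.002, -0.024]
contact_force: [0.2, -0.4, -0.4]
grip_width: 0.449
grip_force: 19.9
```

Call:
{"method": "jog_arm", "body": {
  "series": [
    {"ax":0,"ay":0,"az":0,"tx":0,"ty":0,"tz":0,"fingers":0.3},
    {"ax":0,"ay":0,"az":0,"tx":0,"ty":0,"tz":0,"fingers":0},
    {"ax":0,"ay":0,"az":0,"tx":0,"ty":0,"tz":0,"fingers":0},
    {"ax":0,"ay":0,"az":0,"tx":0,"ty":0,"tz":0,"fingers":0},
    {"ax":0,"ay":0,"az":0,"tx":0,"ty":0,"tz":0,"fingers":0},
    {"ax":0,"ay":0,"az":0,"tx":0,"ty":0,"tz":0,"fingers":0}
  ]
}}

```text
t: 6.13
eef_pos: [0.622, 0.1921, 0.0418]
orientation: [-3.142, -0.0, -0.024]
contact_force: [0.4, 0.1, 1.4]
grip_width: 0.878
grip_force: 0.0
```

Call:
{"method": "jog_arm", "body": {
  "series": [
    {"ax":0,"ay":0,"az":0,"tx":0,"ty":0,"tz":20,"fingers":0},
    {"ax":0,"ay":0,"az":0,"tx":0,"ty":0,"tz":55,"fingers":0},
    {"ax":0,"ay":0,"az":0,"tx":0,"ty":0,"tz":93,"fingers":0},
    {"ax":0,"ay":0,"az":0,"tx":-4,"ty":-12,"tz":123,"fingers":0},
    {"ax":0,"ay":0,"az":0.03,"tx":-12,"ty":-36,"tz":123,"fingers":0},
    {"ax":0,"ay":0,"az":0.06,"tx":-24,"ty":-72,"tz":123,"fingers":0},
    {"ax":0,"ay":0,"az":0.09,"tx":-36,"ty":-108,"tz":123,"fingers":0},
    {"ax":0,"ay":0,"az":0.12,"tx":-47,"ty":-144,"tz":123,"fingers":0},
    {"ax":0,"ay":0,"az":0.15,"tx":-59,"ty":-180,"tz":123,"fingers":0},
    {"ax":0,"ay":0,"az":0.18,"tx":-70,"ty":-216,"tz":123,"fingers":0}
  ]
}}

```text
t: 6.97
eef_pos: [0.5511, -0.0253, 0.1649]
orientation: [3.141, -0.0, 0.158]
contact_force: [0.8, -0.1, -0.4]
grip_width: 1.001
grip_force: 0.0
```

Call:
{"method": "jog_arm", "body": {
  "series": [
    {"ax":0,"ay":0,"az":0.03,"tx":-12,"ty":-36,"tz":0,"fingers":0},
    {"ax":0,"ay":0,"az":0.06,"tx":-24,"ty":-72,"tz":0,"fingers":0},
    {"ax":0,"ay":0,"az":0.09,"tx":-36,"ty":-108,"tz":0,"fingers":0},
    {"ax":0,"ay":0,"az":0.12,"tx":-45,"ty":-138,"tz":0,"fingers":0},
    {"ax":0,"ay":0,"az":0.14,"tx":-51,"ty":-157,"tz":0,"fingers":0},
    {"ax":0,"ay":0,"az":0.14,"tx":-54,"ty":-165,"tz":0,"fingers":0},
    {"ax":0,"ay":0,"az":0.14,"tx":-54,"ty":-165,"tz":0,"fingers":0},
    {"ax":0,"ay":0,"az":0.14,"tx":-54,"ty":-165,"tz":0,"fingers":0}
  ]
}}

```text
t: 7.63
eef_pos: [0.4981, -0.1885, 0.1647]
orientation: [-3.141, -0.0, 0.294]
contact_force: [-0.4, 0.8, 0.3]
grip_width: 0.999
grip_force: 0.0
```

Run:
```python
from station import manip
import cv2,numpy as np
a=cv2.resize(manip.read_camera("side")["img"][140:320,160:370],None,fx=2.2,fy=2.2)
b=cv2.resize(manip.read_camera("scene")["img"][140:320,340:480],None,fx=2.2,fy=2.2)
cv2.imwrite("pics/s4.png",np.hstack([a,b]))
```

```text
(no output)
```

View pics/s4.png

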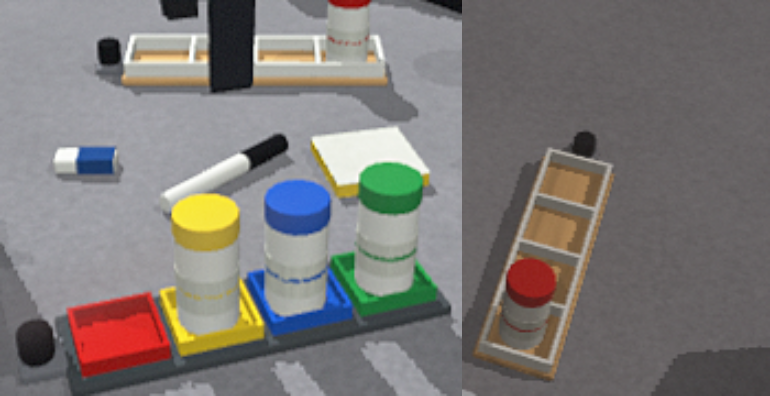

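The red pot stands in the farthest place (foot at about (348,60) and (523,340) in these crops), and the red cup is empty. Yellow is next.

Call:
{"method": "jog_arm", "body": {
  "series": [
    {"ax":0,"ay":0,"az":0,"tx":0,"ty":0,"tz":-15,"fingers":0},
    {"ax":0,"ay":0,"az":0,"tx":0,"ty":0,"tz":-45,"fingers":0},
    {"ax":0,"ay":0,"az":0,"tx":0,"ty":0,"tz":-75,"fingers":0},
    {"ax":0,"ay":0,"az":0,"tx":0,"ty":0,"tz":-100,"fingers":0},
    {"ax":0,"ay":0,"az":0,"tx":0,"ty":0,"tz":-115,"fingers":0},
    {"ax":0,"ay":0,"az":0,"tx":0,"ty":0,"tz":-120,"fingers":0},
    {"ax":0,"ay":0,"az":0,"tx":0,"ty":0,"tz":-120,"fingers":0},
    {"ax":0,"ay":0,"az":0,"tx":0,"ty":0,"tz":-120,"fingers":0}
  ]
}}

```text
t: 8.4
eef_pos: [0.4988, -0.1884, 0.0454]
orientation: [3.141, -0.001, 0.297]
contact_force: [0.9, -0.4, 1.3]
grip_width: 0.999
grip_force: 0.0
```

Call:
{"method": "jog_arm", "body": {
  "series": [
    {"ax":0,"ay":0,"az":0,"tx":0,"ty":0,"tz":0,"fingers":1},
    {"ax":0,"ay":0,"az":0,"tx":0,"ty":0,"tz":0,"fingers":1},
    {"ax":0,"ay":0,"az":0,"tx":0,"ty":0,"tz":0,"fingers":1},
    {"ax":0,"ay":0,"az":0,"tx":0,"ty":0,"tz":0,"fingers":1},
    {"ax":0,"ay":0,"az":0,"tx":0,"ty":0,"tz":0,"fingers":1},
    {"ax":0,"ay":0,"az":0,"tx":0,"ty":0,"tz":0,"fingers":1},
    {"ax":0,"ay":0,"az":0,"tx":0,"ty":0,"tz":0,"fingers":1},
    {"ax":0,"ay":0,"az":0,"tx":0,"ty":0,"tz":0,"fingers":1}
  ]
}}

```text
t: 9.07
eef_pos: [0.498, -0.189, 0.0447]
orientation: [-3.142, -0.0, 0.296]
contact_force: [0.6, 0.5, 1.4]
grip_width: 0.446
grip_force: 20.0
```

Call:
{"method": "jog_arm", "body": {
  "series": [
    {"ax":0,"ay":0,"az":0,"tx":0,"ty":0,"tz":4,"fingers":1},
    {"ax":0,"ay":0,"az":0,"tx":0,"ty":0,"tz":14,"fingers":1},
    {"ax":0,"ay":0,"az":0,"tx":0,"ty":0,"tz":30,"fingers":1},
    {"ax":0,"ay":0,"az":0,"tx":0,"ty":0,"tz":50,"fingers":1},
    {"ax":0,"ay":0,"az":0,"tx":0,"ty":0,"tz":72,"fingers":1},
    {"ax":0,"ay":0,"az":0,"tx":0,"ty":0,"tz":92,"fingers":1},
    {"ax":0,"ay":0,"az":0,"tx":0,"ty":0,"tz":108,"fingers":1},
    {"ax":0,"ay":0,"az":0,"tx":0,"ty":0,"tz":117,"fingers":1},
    {"ax":0,"ay":0,"az":0,"tx":0,"ty":0,"tz":120,"fingers":1}
  ]
}}

```text
t: 9.82
eef_pos: [0.499, -0.1896, 0.1672]
orientation: [3.139, -0.002, 0.296]
contact_force: [0.0, -0.0, -0.1]
grip_width: 0.447
grip_force: 20.0
```

Call:
{"method": "jog_arm", "body": {
  "series": [
    {"ax":0,"ay":0,"az":0,"tx":1,"ty":8,"tz":0,"fingers":1},
    {"ax":0,"ay":0,"az":-0.02,"tx":4,"ty":27,"tz":0,"fingers":1},
    {"ax":0,"ay":0,"az":-0.04,"tx":10,"ty":57,"tz":0,"fingers":1},
    {"ax":0,"ay":0,"az":-0.07,"tx":15,"ty":92,"tz":0,"fingers":1},
    {"ax":0,"ay":0,"az":-0.1,"tx":21,"ty":126,"tz":0,"fingers":1},
    {"ax":0,"ay":0,"az":-0.13,"tx":27,"ty":160,"tz":0,"fingers":1},
    {"ax":0,"ay":0,"az":-0.16,"tx":33,"ty":195,"tz":0,"fingers":1},
    {"ax":0,"ay":0,"az":-0.19,"tx":38,"ty":229,"tz":0,"fingers":1},
    {"ax":0,"ay":0,"az":-0.22,"tx":44,"ty":264,"tz":0,"fingers":1},
    {"ax":0,"ay":0,"az":-0.25,"tx":50,"ty":298,"tz":0,"fingers":1}
  ]
}}

```text
t: 10.65
eef_pos: [0.5467, 0.1114, 0.1631]
orientation: [-3.141, 0.003, 0.045]
contact_force: [0.6, -0.5, -0.6]
grip_width: 0.443
grip_force: 20.0
```

Call:
{"method": "jog_arm", "body": {
  "series": [
    {"ax":0,"ay":0,"az":-0.03,"tx":5,"ty":30,"tz":0,"fingers":1},
    {"ax":0,"ay":0,"az":-0.05,"tx":10,"ty":56,"tz":0,"fingers":1},
    {"ax":0,"ay":0,"az":-0.07,"tx":13,"ty":75,"tz":0,"fingers":1},
    {"ax":0,"ay":0,"az":-0.07,"tx":14,"ty":83,"tz":0,"fingers":1},
    {"ax":0,"ay":0,"az":-0.07,"tx":14,"ty":84,"tz":0,"fingers":1},
    {"ax":0,"ay":0,"az":-0.07,"tx":14,"ty":84,"tz":0,"fingers":1},
    {"ax":0,"ay":0,"az":-0.07,"tx":14,"ty":84,"tz":-15,"fingers":1},
    {"ax":0,"ay":0,"az":-0.07,"tx":14,"ty":84,"tz":-35,"fingers":1},
    {"ax":0,"ay":0,"az":-0.07,"tx":14,"ty":84,"tz":-50,"fingers":1},
    {"ax":0,"ay":0,"az":-0.07,"tx":14,"ty":84,"tz":-50,"fingers":1}
  ]
}}

```text
t: 11.48
eef_pos: [0.5593, 0.191, 0.111]
orientation: [3.14, 0.007, -0.026]
contact_force: [-0.9, -0.6, -0.7]
grip_width: 0.446
grip_force: 20.0
```

Call:
{"method": "jog_arm", "body": {
  "series": [
    {"ax":0,"ay":0,"az":0,"tx":0,"ty":0,"tz":-15,"fingers":1},
    {"ax":0,"ay":0,"az":0,"tx":0,"ty":0,"tz":-33,"fingers":1},
    {"ax":0,"ay":0,"az":0,"tx":0,"ty":0,"tz":-49,"fingers":1},
    {"ax":0,"ay":0,"az":0,"tx":0,"ty":0,"tz":-61,"fingers":1},
    {"ax":0,"ay":0,"az":0,"tx":0,"ty":0,"tz":-68,"fingers":1},
    {"ax":0,"ay":0,"az":0,"tx":0,"ty":0,"tz":-71,"fingers":1},
    {"ax":0,"ay":0,"az":0,"tx":0,"ty":0,"tz":-73,"fingers":1},
    {"ax":0,"ay":0,"az":0,"tx":0,"ty":0,"tz":-73,"fingers":1},
    {"ax":0,"ay":0,"az":0,"tx":0,"ty":0,"tz":-73,"fingers":1}
  ]
}}

```text
t: 12.23
eef_pos: [0.5627, 0.1931, 0.0426]
orientation: [-3.141, -0.001, -0.024]
contact_force: [-0.0, 0.1, -0.5]
grip_width: 0.449
grip_force: 20.0
```

Call:
{"method": "jog_arm", "body": {
  "series": [
    {"ax":0,"ay":0,"az":0,"tx":0,"ty":0,"tz":0,"fingers":0.3},
    {"ax":0,"ay":0,"az":0,"tx":0,"ty":0,"tz":0,"fingers":0},
    {"ax":0,"ay":0,"az":0,"tx":0,"ty":0,"tz":0,"fingers":0},
    {"ax":0,"ay":0,"az":0,"tx":0,"ty":0,"tz":0,"fingers":0},
    {"ax":0,"ay":0,"az":0,"tx":0,"ty":0,"tz":0,"fingers":0},
    {"ax":0,"ay":0,"az":0,"tx":0,"ty":0,"tz":0,"fingers":0},
    {"ax":0,"ay":0,"az":0,"tx":0,"ty":0,"tz":0,"fingers":0}
  ]
}}

```text
t: 12.82
eef_pos: [0.562, 0.193, 0.0417]
orientation: [-3.142, -0.0, -0.024]
contact_force: [-0.2, 0.1, -0.2]
grip_width: 0.951
grip_force: 0.0
```

Call:
{"method": "jog_arm", "body": {
  "series": [
    {"ax":0,"ay":0,"az":0,"tx":0,"ty":0,"tz":20,"fingers":0},
    {"ax":0,"ay":0,"az":0,"tx":0,"ty":0,"tz":55,"fingers":0},
    {"ax":0,"ay":0,"az":0,"tx":0,"ty":0,"tz":93,"fingers":0},
    {"ax":0,"ay":0,"az":0,"tx":0,"ty":-12,"tz":123,"fingers":0},
    {"ax":0,"ay":0,"az":0.03,"tx":-1,"ty":-36,"tz":123,"fingers":0},
    {"ax":0,"ay":0,"az":0.06,"tx":-2,"ty":-72,"tz":123,"fingers":0},
    {"ax":0,"ay":0,"az":0.09,"tx":-2,"ty":-108,"tz":123,"fingers":0},
    {"ax":0,"ay":0,"az":0.12,"tx":-3,"ty":-144,"tz":123,"fingers":0},
    {"ax":0,"ay":0,"az":0.15,"tx":-4,"ty":-180,"tz":123,"fingers":0},
    {"ax":0,"ay":0,"az":0.18,"tx":-4,"ty":-216,"tz":123,"fingers":0}
  ]
}}

```text
t: 13.65
eef_pos: [0.5576, -0.0245, 0.1648]
orientation: [3.142, -0.0, 0.158]
contact_force: [1.0, -0.5, -0.4]
grip_width: 1.003
grip_force: 0.0
```

Call:
{"method": "jog_arm", "body": {
  "series": [
    {"ax":0,"ay":0,"az":0.03,"tx":-1,"ty":-36,"tz":0,"fingers":0},
    {"ax":0,"ay":0,"az":0.06,"tx":-2,"ty":-72,"tz":0,"fingers":0},
    {"ax":0,"ay":0,"az":0.1,"tx":-2,"ty":-106,"tz":0,"fingers":0},
    {"ax":0,"ay":0,"az":0.13,"tx":-3,"ty":-132,"tz":0,"fingers":0},
    {"ax":0,"ay":0,"az":0.14,"tx":-3,"ty":-145,"tz":0,"fingers":0},
    {"ax":0,"ay":0,"az":0.14,"tx":-3,"ty":-148,"tz":0,"fingers":0},
    {"ax":0,"ay":0,"az":0.14,"tx":-3,"ty":-148,"tz":0,"fingers":0},
    {"ax":0,"ay":0,"az":0.14,"tx":-3,"ty":-148,"tz":0,"fingers":0}
  ]
}}

```text
t: 14.32
eef_pos: [0.5549, -0.1702, 0.1646]
orientation: [-3.141, 0.0, 0.296]
contact_force: [0.8, 0.9, 0.1]
grip_width: 0.999
grip_force: 0.0
```

Call:
{"method": "jog_arm", "body": {
  "series": [
    {"ax":0,"ay":0,"az":0,"tx":0,"ty":0,"tz":-15,"fingers":0},
    {"ax":0,"ay":0,"az":0,"tx":0,"ty":0,"tz":-45,"fingers":0},
    {"ax":0,"ay":0,"az":0,"tx":0,"ty":0,"tz":-75,"fingers":0},
    {"ax":0,"ay":0,"az":0,"tx":0,"ty":0,"tz":-100,"fingers":0},
    {"ax":0,"ay":0,"az":0,"tx":0,"ty":0,"tz":-115,"fingers":0},
    {"ax":0,"ay":0,"az":0,"tx":0,"ty":0,"tz":-120,"fingers":0},
    {"ax":0,"ay":0,"az":0,"tx":0,"ty":0,"tz":-120,"fingers":0},
    {"ax":0,"ay":0,"az":0,"tx":0,"ty":0,"tz":-120,"fingers":0}
  ]
}}

```text
t: 14.98
eef_pos: [0.5557, -0.1703, 0.0455]
orientation: [3.141, -0.001, 0.297]
contact_force: [-0.3, 0.5, 0.1]
grip_width: 1.001
grip_force: 0.0
```

Call:
{"method": "jog_arm", "body": {
  "series": [
    {"ax":0,"ay":0,"az":0,"tx":0,"ty":0,"tz":0,"fingers":1},
    {"ax":0,"ay":0,"az":0,"tx":0,"ty":0,"tz":0,"fingers":1},
    {"ax":0,"ay":0,"az":0,"tx":0,"ty":0,"tz":0,"fingers":1},
    {"ax":0,"ay":0,"az":0,"tx":0,"ty":0,"tz":0,"fingers":1},
    {"ax":0,"ay":0,"az":0,"tx":0,"ty":0,"tz":0,"fingers":1},
    {"ax":0,"ay":0,"az":0,"tx":0,"ty":0,"tz":0,"fingers":1},
    {"ax":0,"ay":0,"az":0,"tx":0,"ty":0,"tz":0,"fingers":1},
    {"ax":0,"ay":0,"az":0,"tx":0,"ty":0,"tz":0,"fingers":1}
  ]
}}

```text
t: 15.65
eef_pos: [0.555, -0.1711, 0.0448]
orientation: [3.141, -0.0, 0.296]
contact_force: [0.2, -0.8, 0.1]
grip_width: 0.444
grip_force: 20.0
```

Call:
{"method": "jog_arm", "body": {
  "series": [
    {"ax":0,"ay":0,"az":0,"tx":0,"ty":0,"tz":4,"fingers":1},
    {"ax":0,"ay":0,"az":0,"tx":0,"ty":0,"tz":14,"fingers":1},
    {"ax":0,"ay":0,"az":0,"tx":0,"ty":0,"tz":30,"fingers":1},
    {"ax":0,"ay":0,"az":0,"tx":0,"ty":0,"tz":50,"fingers":1},
    {"ax":0,"ay":0,"az":0,"tx":0,"ty":0,"tz":72,"fingers":1},
    {"ax":0,"ay":0,"az":0,"tx":0,"ty":0,"tz":92,"fingers":1},
    {"ax":0,"ay":0,"az":0,"tx":0,"ty":0,"tz":108,"fingers":1},
    {"ax":0,"ay":0,"az":0,"tx":0,"ty":0,"tz":117,"fingers":1},
    {"ax":0,"ay":0,"az":0,"tx":0,"ty":0,"tz":120,"fingers":1}
  ]
}}

```text
t: 16.4
eef_pos: [0.5561, -0.1715, 0.1673]
orientation: [3.139, -0.003, 0.296]
contact_force: [-0.3, 0.9, -0.8]
grip_width: 0.444
grip_force: 20.0
```

Call:
{"method": "jog_arm", "body": {
  "series": [
    {"ax":0,"ay":0,"az":0,"tx":-1,"ty":7,"tz":0,"fingers":1},
    {"ax":0,"ay":0,"az":-0.02,"tx":-4,"ty":26,"tz":0,"fingers":1},
    {"ax":0,"ay":0,"az":-0.04,"tx":-8,"ty":55,"tz":0,"fingers":1},
    {"ax":0,"ay":0,"az":-0.07,"tx":-13,"ty":88,"tz":0,"fingers":1},
    {"ax":0,"ay":0,"az":-0.1,"tx":-17,"ty":120,"tz":0,"fingers":1},
    {"ax":0,"ay":0,"az":-0.13,"tx":-22,"ty":153,"tz":0,"fingers":1},
    {"ax":0,"ay":0,"az":-0.16,"tx":-27,"ty":186,"tz":0,"fingers":1},
    {"ax":0,"ay":0,"az":-0.19,"tx":-32,"ty":219,"tz":0,"fingers":1},
    {"ax":0,"ay":0,"az":-0.22,"tx":-37,"ty":252,"tz":0,"fingers":1},
    {"ax":0,"ay":0,"az":-0.25,"tx":-41,"ty":285,"tz":0,"fingers":1}
  ]
}}

```text
t: 17.23
eef_pos: [0.512, 0.116, 0.1632]
orientation: [-3.141, 0.003, 0.044]
contact_force: [0.5, -0.2, -1.6]
grip_width: 0.449
grip_force: 20.0
```

Call:
{"method": "jog_arm", "body": {
  "series": [
    {"ax":0,"ay":0,"az":-0.03,"tx":-4,"ty":30,"tz":0,"fingers":1},
    {"ax":0,"ay":0,"az":-0.05,"tx":-8,"ty":55,"tz":0,"fingers":1},
    {"ax":0,"ay":0,"az":-0.07,"tx":-11,"ty":73,"tz":0,"fingers":1},
    {"ax":0,"ay":0,"az":-0.07,"tx":-12,"ty":79,"tz":0,"fingers":1},
    {"ax":0,"ay":0,"az":-0.07,"tx":-12,"ty":80,"tz":0,"fingers":1},
    {"ax":0,"ay":0,"az":-0.07,"tx":-12,"ty":80,"tz":0,"fingers":1},
    {"ax":0,"ay":0,"az":-0.07,"tx":-12,"ty":80,"tz":-15,"fingers":1},
    {"ax":0,"ay":0,"az":-0.07,"tx":-12,"ty":80,"tz":-35,"fingers":1},
    {"ax":0,"ay":0,"az":-0.07,"tx":-12,"ty":80,"tz":-50,"fingers":1},
    {"ax":0,"ay":0,"az":-0.07,"tx":-12,"ty":80,"tz":-50,"fingers":1}
  ]
}}

```text
t: 18.07
eef_pos: [0.4997, 0.1921, 0.1112]
orientation: [3.14, 0.006, -0.026]
contact_force: [-1.0, -0.8, -1.0]
grip_width: 0.445
grip_force: 20.0
```

Run:
```python
from station import manip
import cv2,numpy as np
a=cv2.resize(manip.read_camera("side")["img"][60:200,190:370],None,fx=3,fy=3)
b=cv2.resize(manip.read_camera("scene")["img"][180:320,320:405],None,fx=3,fy=3)
cv2.imwrite("pics/s5.png",np.hstack([a,b]))
```

View pics/s5.png

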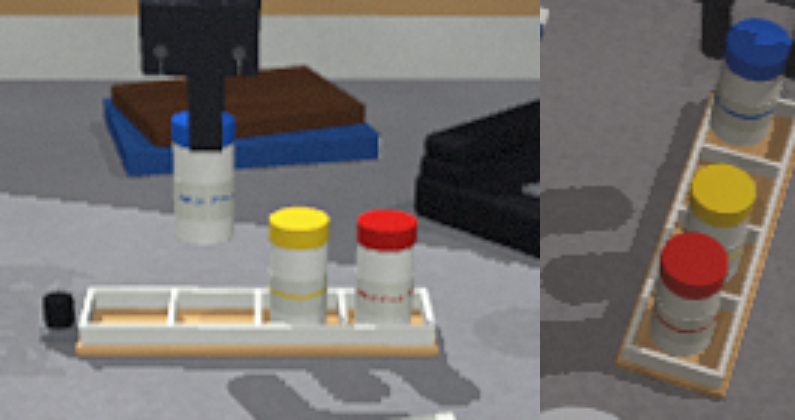

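Yellow and red stand in their places (crop (298,300) and (385,300)). Blue hangs above the second place from the knob, slightly left of centre, so I shift it +2 mm in x while lowering.

Call:
{"method": "jog_arm", "body": {
  "series": [
    {"ax":0,"ay":0,"az":0,"tx":2,"ty":0,"tz":-15,"fingers":1},
    {"ax":0,"ay":0,"az":0,"tx":2,"ty":0,"tz":-33,"fingers":1},
    {"ax":0,"ay":0,"az":0,"tx":2,"ty":0,"tz":-49,"fingers":1},
    {"ax":0,"ay":0,"az":0,"tx":2,"ty":0,"tz":-61,"fingers":1},
    {"ax":0,"ay":0,"az":0,"tx":2,"ty":0,"tz":-68,"fingers":1},
    {"ax":0,"ay":0,"az":0,"tx":2,"ty":0,"tz":-71,"fingers":1},
    {"ax":0,"ay":0,"az":0,"tx":2,"ty":0,"tz":-73,"fingers":1},
    {"ax":0,"ay":0,"az":0,"tx":2,"ty":0,"tz":-73,"fingers":1},
    {"ax":0,"ay":0,"az":0,"tx":2,"ty":0,"tz":-73,"fingers":1}
  ]
}}

```text
t: 18.92
eef_pos: [0.5047, 0.1941, 0.0425]
orientation: [-3.141, -0.001, -0.024]
contact_force: [-0.2, 0.9, -1.2]
grip_width: 0.443
grip_force: 20.0
```

Call:
{"method": "jog_arm", "body": {
  "series": [
    {"ax":0,"ay":0,"az":0,"tx":0,"ty":0,"tz":0,"fingers":0.3},
    {"ax":0,"ay":0,"az":0,"tx":0,"ty":0,"tz":0,"fingers":0},
    {"ax":0,"ay":0,"az":0,"tx":0,"ty":0,"tz":0,"fingers":0},
    {"ax":0,"ay":0,"az":0,"tx":0,"ty":0,"tz":0,"fingers":0},
    {"ax":0,"ay":0,"az":0,"tx":0,"ty":0,"tz":0,"fingers":0},
    {"ax":0,"ay":0,"az":0,"tx":0,"ty":0,"tz":0,"fingers":0},
    {"ax":0,"ay":0,"az":0,"tx":0,"ty":0,"tz":0,"fingers":0}
  ]
}}

```text
t: 19.5
eef_pos: [0.504, 0.194, 0.0417]
orientation: [-3.142, -0.0, -0.024]
contact_force: [-0.0, -0.1, 0.6]
grip_width: 0.951
grip_force: 0.0
```

Call:
{"method": "jog_arm", "body": {
  "series": [
    {"ax":0,"ay":0,"az":0,"tx":0,"ty":0,"tz":20,"fingers":0},
    {"ax":0,"ay":0,"az":0,"tx":0,"ty":0,"tz":55,"fingers":0},
    {"ax":0,"ay":0,"az":0,"tx":0,"ty":0,"tz":93,"fingers":0},
    {"ax":0,"ay":0,"az":0,"tx":4,"ty":-12,"tz":123,"fingers":0},
    {"ax":0,"ay":0,"az":0.03,"tx":11,"ty":-36,"tz":123,"fingers":0},
    {"ax":0,"ay":0,"az":0.06,"tx":22,"ty":-70,"tz":123,"fingers":0},
    {"ax":0,"ay":0,"az":0.09,"tx":32,"ty":-104,"tz":123,"fingers":0},
    {"ax":0,"ay":0,"az":0.12,"tx":43,"ty":-138,"tz":123,"fingers":0},
    {"ax":0,"ay":0,"az":0.15,"tx":53,"ty":-171,"tz":123,"fingers":0},
    {"ax":0,"ay":0,"az":0.18,"tx":64,"ty":-204,"tz":123,"fingers":0}
  ]
}}

```text
t: 20.33
eef_pos: [0.5681, -0.0116, 0.1648]
orientation: [-3.142, -0.0, 0.157]
contact_force: [0.2, -0.2, 0.2]
grip_width: 1.003
grip_force: 0.0
```

Call:
{"method": "jog_arm", "body": {
  "series": [
    {"ax":0,"ay":0,"az":0.03,"tx":11,"ty":-35,"tz":0,"fingers":0},
    {"ax":0,"ay":0,"az":0.06,"tx":22,"ty":-70,"tz":0,"fingers":0},
    {"ax":0,"ay":0,"az":0.1,"tx":32,"ty":-102,"tz":0,"fingers":0},
    {"ax":0,"ay":0,"az":0.13,"tx":40,"ty":-128,"tz":0,"fingers":0},
    {"ax":0,"ay":0,"az":0.14,"tx":44,"ty":-141,"tz":0,"fingers":0},
    {"ax":0,"ay":0,"az":0.14,"tx":45,"ty":-144,"tz":0,"fingers":0},
    {"ax":0,"ay":0,"az":0.14,"tx":45,"ty":-144,"tz":0,"fingers":0},
    {"ax":0,"ay":0,"az":0.14,"tx":45,"ty":-144,"tz":0,"fingers":0}
  ]
}}

```text
t: 21.0
eef_pos: [0.6126, -0.1531, 0.1644]
orientation: [-3.141, 0.001, 0.296]
contact_force: [0.4, 0.9, -0.1]
grip_width: 0.999
grip_force: 0.0
```

Call:
{"method": "jog_arm", "body": {
  "series": [
    {"ax":0,"ay":0,"az":0,"tx":0,"ty":0,"tz":-15,"fingers":0},
    {"ax":0,"ay":0,"az":0,"tx":0,"ty":0,"tz":-45,"fingers":0},
    {"ax":0,"ay":0,"az":0,"tx":0,"ty":0,"tz":-75,"fingers":0},
    {"ax":0,"ay":0,"az":0,"tx":0,"ty":0,"tz":-100,"fingers":0},
    {"ax":0,"ay":0,"az":0,"tx":0,"ty":0,"tz":-115,"fingers":0},
    {"ax":0,"ay":0,"az":0,"tx":0,"ty":0,"tz":-120,"fingers":0},
    {"ax":0,"ay":0,"az":0,"tx":0,"ty":0,"tz":-120,"fingers":0},
    {"ax":0,"ay":0,"az":0,"tx":0,"ty":0,"tz":-120,"fingers":0}
  ]
}}

```text
t: 21.67
eef_pos: [0.6135, -0.1533, 0.0457]
orientation: [3.141, -0.001, 0.297]
contact_force: [0.2, 0.0, 0.1]
grip_width: 0.995
grip_force: 0.0
```

Call:
{"method": "jog_arm", "body": {
  "series": [
    {"ax":0,"ay":0,"az":0,"tx":0,"ty":0,"tz":0,"fingers":1},
    {"ax":0,"ay":0,"az":0,"tx":0,"ty":0,"tz":0,"fingers":1},
    {"ax":0,"ay":0,"az":0,"tx":0,"ty":0,"tz":0,"fingers":1},
    {"ax":0,"ay":0,"az":0,"tx":0,"ty":0,"tz":0,"fingers":1},
    {"ax":0,"ay":0,"az":0,"tx":0,"ty":0,"tz":0,"fingers":1},
    {"ax":0,"ay":0,"az":0,"tx":0,"ty":0,"tz":0,"fingers":1},
    {"ax":0,"ay":0,"az":0,"tx":0,"ty":0,"tz":0,"fingers":1},
    {"ax":0,"ay":0,"az":0,"tx":0,"ty":0,"tz":0,"fingers":1}
  ]
}}

```text
t: 22.33
eef_pos: [0.613, -0.154, 0.0447]
orientation: [-3.141, 0.0, 0.296]
contact_force: [-0.3, -0.6, 0.8]
grip_width: 0.443
grip_force: 20.0
```

Call:
{"method": "jog_arm", "body": {
  "series": [
    {"ax":0,"ay":0,"az":0,"tx":0,"ty":0,"tz":4,"fingers":1},
    {"ax":0,"ay":0,"az":0,"tx":0,"ty":0,"tz":14,"fingers":1},
    {"ax":0,"ay":0,"az":0,"tx":0,"ty":0,"tz":30,"fingers":1},
    {"ax":0,"ay":0,"az":0,"tx":0,"ty":0,"tz":50,"fingers":1},
    {"ax":0,"ay":0,"az":0,"tx":0,"ty":0,"tz":72,"fingers":1},
    {"ax":0,"ay":0,"az":0,"tx":0,"ty":0,"tz":92,"fingers":1},
    {"ax":0,"ay":0,"az":0,"tx":0,"ty":0,"tz":108,"fingers":1},
    {"ax":0,"ay":0,"az":0,"tx":0,"ty":0,"tz":117,"fingers":1},
    {"ax":0,"ay":0,"az":0,"tx":0,"ty":0,"tz":120,"fingers":1}
  ]
}}

```text
t: 23.08
eef_pos: [0.6142, -0.1545, 0.1675]
orientation: [3.139, -0.003, 0.296]
contact_force: [0.6, -0.6, -1.4]
grip_width: 0.444
grip_force: 20.0
```

Call:
{"method": "jog_arm", "body": {
  "series": [
    {"ax":0,"ay":0,"az":0,"tx":-3,"ty":7,"tz":0,"fingers":1},
    {"ax":0,"ay":0,"az":-0.02,"tx":-12,"ty":25,"tz":0,"fingers":1},
    {"ax":0,"ay":0,"az":-0.04,"tx":-25,"ty":53,"tz":0,"fingers":1},
    {"ax":0,"ay":0,"az":-0.07,"tx":-41,"ty":84,"tz":0,"fingers":1},
    {"ax":0,"ay":0,"az":-0.1,"tx":-56,"ty":116,"tz":0,"fingers":1},
    {"ax":0,"ay":0,"az":-0.13,"tx":-71,"ty":147,"tz":0,"fingers":1},
    {"ax":0,"ay":0,"az":-0.16,"tx":-86,"ty":179,"tz":0,"fingers":1},
    {"ax":0,"ay":0,"az":-0.19,"tx":-101,"ty":210,"tz":0,"fingers":1},
    {"ax":0,"ay":0,"az":-0.22,"tx":-117,"ty":242,"tz":0,"fingers":1},
    {"ax":0,"ay":0,"az":-0.25,"tx":-132,"ty":273,"tz":0,"fingers":1}
  ]
}}

```text
t: 23.92
eef_pos: [0.4785, 0.1207, 0.1632]
orientation: [-3.141, 0.003, 0.044]
contact_force: [-0.3, 0.5, -0.8]
grip_width: 0.444
grip_force: 20.0
```

Call:
{"method": "jog_arm", "body": {
  "series": [
    {"ax":0,"ay":0,"az":-0.03,"tx":-14,"ty":29,"tz":0,"fingers":1},
    {"ax":0,"ay":0,"az":-0.05,"tx":-26,"ty":54,"tz":0,"fingers":1},
    {"ax":0,"ay":0,"az":-0.07,"tx":-34,"ty":70,"tz":0,"fingers":1},
    {"ax":0,"ay":0,"az":-0.07,"tx":-37,"ty":76,"tz":0,"fingers":1},
    {"ax":0,"ay":0,"az":-0.07,"tx":-37,"ty":77,"tz":0,"fingers":1},
    {"ax":0,"ay":0,"az":-0.07,"tx":-37,"ty":77,"tz":0,"fingers":1},
    {"ax":0,"ay":0,"az":-0.07,"tx":-37,"ty":77,"tz":-15,"fingers":1},
    {"ax":0,"ay":0,"az":-0.07,"tx":-37,"ty":77,"tz":-35,"fingers":1},
    {"ax":0,"ay":0,"az":-0.07,"tx":-37,"ty":77,"tz":-50,"fingers":1},
    {"ax":0,"ay":0,"az":-0.07,"tx":-37,"ty":77,"tz":-50,"fingers":1}
  ]
}}

```text
t: 24.75
eef_pos: [0.4421, 0.1942, 0.1114]
orientation: [3.14, 0.006, -0.026]
contact_force: [-0.1, -0.2, -0.5]
grip_width: 0.448
grip_force: 20.0
```

Call:
{"method": "jog_arm", "body": {
  "series": [
    {"ax":0,"ay":0,"az":0,"tx":0,"ty":0,"tz":-15,"fingers":1},
    {"ax":0,"ay":0,"az":0,"tx":0,"ty":0,"tz":-33,"fingers":1},
    {"ax":0,"ay":0,"az":0,"tx":0,"ty":0,"tz":-49,"fingers":1},
    {"ax":0,"ay":0,"az":0,"tx":0,"ty":0,"tz":-61,"fingers":1},
    {"ax":0,"ay":0,"az":0,"tx":0,"ty":0,"tz":-68,"fingers":1},
    {"ax":0,"ay":0,"az":0,"tx":0,"ty":0,"tz":-71,"fingers":1},
    {"ax":0,"ay":0,"az":0,"tx":0,"ty":0,"tz":-73,"fingers":1},
    {"ax":0,"ay":0,"az":0,"tx":0,"ty":0,"tz":-73,"fingers":1},
    {"ax":0,"ay":0,"az":0,"tx":0,"ty":0,"tz":-73,"fingers":1}
  ]
}}

```text
t: 25.5
eef_pos: [0.4448, 0.196, 0.0425]
orientation: [-3.141, -0.001, -0.024]
contact_force: [-0.0, 0.4, -0.6]
grip_width: 0.45
grip_force: 20.0
```

Release green and retreat upward and back to the middle.

Call:
{"method": "jog_arm", "body": {
  "series": [
    {"ax":0,"ay":0,"az":0,"tx":0,"ty":0,"tz":0,"fingers":0.3},
    {"ax":0,"ay":0,"az":0,"tx":0,"ty":0,"tz":0,"fingers":0},
    {"ax":0,"ay":0,"az":0,"tx":0,"ty":0,"tz":0,"fingers":0},
    {"ax":0,"ay":0,"az":0,"tx":0,"ty":0,"tz":0,"fingers":0},
    {"ax":0,"ay":0,"az":0,"tx":0,"ty":0,"tz":0,"fingers":0},
    {"ax":0,"ay":0,"az":0,"tx":0,"ty":0,"tz":0,"fingers":0},
    {"ax":0,"ay":0,"az":0,"tx":0,"ty":0,"tz":0,"fingers":0}
  ]
}}

```text
t: 26.08
eef_pos: [0.444, 0.196, 0.0417]
orientation: [-3.142, -0.0, -0.024]
contact_force: [0.0, 0.1, -0.2]
grip_width: 0.949
grip_force: 0.0
```

Call:
{"method": "jog_arm", "body": {
  "series": [
    {"ax":0,"ay":0,"az":0,"tx":0,"ty":0,"tz":20,"fingers":0},
    {"ax":0,"ay":0,"az":0,"tx":0,"ty":0,"tz":55,"fingers":0},
    {"ax":0,"ay":0,"az":0,"tx":0,"ty":0,"tz":93,"fingers":0},
    {"ax":0,"ay":0,"az":0,"tx":0,"ty":-10,"tz":130,"fingers":0},
    {"ax":0,"ay":0,"az":0,"tx":0,"ty":-45,"tz":140,"fingers":0},
    {"ax":0,"ay":0,"az":0,"tx":0,"ty":-82,"tz":140,"fingers":0},
    {"ax":0,"ay":0,"az":0,"tx":0,"ty":-120,"tz":140,"fingers":0},
    {"ax":0,"ay":0,"az":0,"tx":0,"ty":-158,"tz":140,"fingers":0},
    {"ax":0,"ay":0,"az":0,"tx":0,"ty":-190,"tz":140,"fingers":0},
    {"ax":0,"ay":0,"az":0,"tx":0,"ty":-200,"tz":140,"fingers":0}
  ]
}}

```text
t: 26.92
eef_pos: [0.444, -0.0075, 0.182]
orientation: [3.14, -0.001, -0.027]
contact_force: [-0.6, -0.2, 0.5]
grip_width: 1.0
grip_force: 0.0
```

Run:
```python
from station import manip
import cv2,numpy as np
a=cv2.resize(manip.read_camera("side")["img"][110:200,190:370],None,fx=3,fy=3)
b=cv2.resize(manip.read_camera("scene")["img"][180:320,330:415],None,fx=3,fy=3)
m=np.zeros((420,795,3),np.uint8); m[:270,:540]=a; m[:,540:]=b
cv2.imwrite("pics/s6.png",m)
```

```text
(no output)
```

View pics/s6.png

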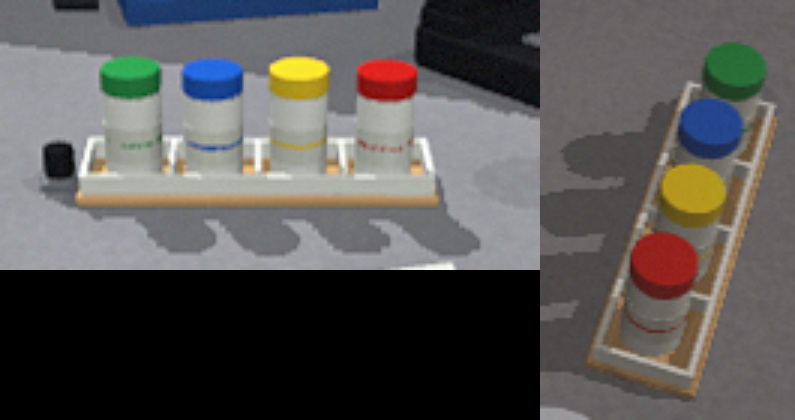

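All four pots stand upright and flat. In the side crop, going away from the knob, they are green (133), blue (213), yellow (299) and red (386). The gripper is clear, so I'm handing in.

```bash
python3 -c "
from station import manip
print(manip.finish_job())"
```

```text
the job is handed in; nothing more can be done
None
```

I moved all four pots to the desk rack in reverse order (from its knob outwards: green, blue, yellow, red) and handed the job in at about 27 s; the final pictures show them upright in their places, but no verdict came back.

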